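Uncover the vortex mixer and mix a sample bottle

TASK

The vortex mixer is still under its dust cover (an upturned white beaker): lift the cover off and set it down, still mouth down, wholly on the round cork mat. Then take the tall slim bottle from the steel tray, hold it upright on the middle of the mixer's sprung pad, press the pad fully down and keep it down for a good second, and then stand the bottle upright in the tray again, leaving the cover on the mat. Do not drop the cover or the bottle, and do not disturb the two squat jars.

Things in the scene. Friction and masses are not known exactly. Their poses are not given: they have to be found in the camera images.
- cover: Dust cover of the mixer: upturned white plastic beaker, 61 mm outer diameter at the mouth (below), 58 mm at the closed end (above), 62 mm high, wall 3 mm, about 60 g. At first it stands mouth down on the mixer's housing, over the pad. Origin: centre of the mouth rim's plane, its lowest point; z points up to the closed end.
- mixer: Vortex mixer, fixed: grey painted box 140 (x) by 150 (y) by 95 mm high, with a white panel, a black dial and a switch on its front (-x) face. Origin: centre of its underside, z up; the pad's axis is its z axis.
- pad_top (a point): Centre of the top face of the mixer's sprung pad: a flat black rubber disc 46 mm in diameter, 30 mm above the housing's top when up (125 mm above the bench). Goes down with the pad.
- pad (a joint): How far the pad is pressed down, in m: 0 is up, 0.010 is fully down. Spring: it starts to move at about 3 N and is fully down at about 9 N; it comes up by itself.
- bottle: The tall slim bottle: white plastic, 36 mm in diameter up to 68 mm height, then a shoulder and a black cap 27 mm in diameter; 95 mm high in all, about 100 g. Flat base. Stands in the tray, in any of its three places. Origin: centre of its underside, z up.
- jar_a: Squat white plastic jar with a wide black cap, 52 mm in diameter and 55 mm high, standing in the tray; a bystander. Origin: centre of its underside, z up.
- jar_b: Squat white plastic jar with a wide black cap, 52 mm in diameter and 55 mm high, standing in the tray; a bystander. Origin: centre of its underside, z up.
- tray: Shallow steel tray, fixed, 280 (x) by 130 (y) by 14 mm high, walls and floor 4 mm thick. Holds the bottle and the two jars in a row along its x axis, 85 mm apart. Origin: centre of its underside, z up.
- mat: Round cork mat, fixed on the bench, 130 mm in diameter, 4 mm thick. Origin: centre of its underside, z up.
Not all that is in view belongs to the job. Several things have the shape of the mat; the one meant has the colours described above.

How it is judged:
By the outcome, as a careful person would: the job done as asked, in the order asked, and still so for the second after the job is handed in, with the robot touching nothing.
It also fails if it takes over 72 s, if anything falls off the work surface, if the arm or the gripper's body presses on something with over 40 N, if the wrist force passes 120 N, or if a joint passes its speed limit or range.

ROBOT

A 6-joint arm with a two-finger parallel gripper is mounted at the origin on the work surface. World frame = base frame: x ahead of the robot, y to its left, z up, the work surface at z = 0. Lengths are in m, angles in rad, forces in N, time in s.
With the tool pointing down it reaches from about 0.375 to 0.975 m from the base axis. Payload 3.8 kg.
Tool frame: the origin (TCP) lies midway between the tips of the shut fingers; the grasp point (between the pads) lies 19 mm behind it; z points along the fingers, y is the line along which they close (so a half turn about z gives the same grasp; the last joint's range is limited). The gripper opens to 85 mm and grips with 20 to 120 N. Pads are 22 mm wide; open, the fingers measure 114 mm over their backs; the gripper's body (76 mm by 85 mm) begins 54 mm behind the grasp point. The pads swing forward as they close: fully open they stand 13 mm farther back than shut.
Start: joints at [-1.377, 0.264, 1.604, -0, 1.274, -0.037], TCP at [0.154, -0.657, 0.231] pointing down, gripper open.
Joint ranges: [-2.63, 2.63], [-0.94, 2.18], [0.31, 2.57], [-1.31, 4.45], [0, 2.66], [-2.55, 2.55]. Speed limits (rad/s): [2.57, 2.57, 3.14, 3.14, 3.14, 3.14].

INTERFACE

Orientations are given as a rotation vector (axis times angle).
In Python, from workcell import bot gives the robot as it stands.
- The arm moves only by the tool servo_tool, never from a script. Its argument "series" is a list of rows, each a list of 7 numbers: the shift along the world's x, y, z in units of 0.15 m (1.0 is 0.15 m), then the turn, a rotation vector about the world's x, y, z in units of 180 degrees (1.0 is 180 degrees), then the closure, from 0 (fully open) to 1 (shut). A call has 1 to 20 rows; each row is the pose to reach, as a shift and turn from the pose commanded when the call began, turning the shorter way round; what a row does not reach only later rows make up. A row lasts 1/10 s, in which the tool goes at most 50 mm and 8.59 degrees, less where a joint would pass 70% of its speed; a pose out of reach is approached as far as the arm can. A call with a number of a shift or a turn outside -1 to 1 is refused whole. A call with a gripper value outside its range is refused whole. The fingers move at their own pace and stop on an object; "newtons" is the grip in N (left out, the last holds). Time passes only in rows, so rows that repeat a pose let the fingers close. It gives the time, the measured TCP pose, the force, the opening and the grip force at its end, in the units of the state.
- bot.read_state(): the state, without advancing time (a new reading comes with each control period).
- bot.read_camera(name): name is "scene" or "top" or "wrist"; returns the picture (480x640x3 uint8, red, green, blue); there is no depth.
- bot.camera_info(name): a dict with "vertical_fov" (degrees; the focal length in pixels is half the picture's height over the tangent of half this angle, whatever the lens; pixels are square), "cx", "cy" (the principal point, pixels), "R" (3x3) and "t" (3): a world point X has camera coordinates R X + t. Camera axes: x right, y down, z forward; pixel columns grow to the right and rows downward; lengths in m; the calibration is good to about 2 mm. A picture is of the moment at which its call begins: read the wrist's pose just before it. camera_info takes no time and is no camera call; for the wrist camera it gives the pose at the moment of the call.
- bot.finish_job(): hands the job in; it is judged then, once.
Trained networks look in the newest picture that a camera, given by its name, has taken for a name from the list of things; names that differ only in an ending like _2 or _b are one class to them, and where a whole thing is asked for, a point or a joint stands for the part that bears it (a point fixed in the world has none). Each returns a list of dicts, best first, with "score" (0 to 1); they miss things now and then, are a little off and sometimes report something else, mostly with a low value. They report only what shows in the picture. A call takes as long as a camera call. They do not tell look-alikes from the thing itself.
- bot.recognise(target, camera): "box" ([left, top, right, bottom] as shares, 0 to 1, of the picture: columns of its width, rows of its height, round what is visible of it).
- bot.trace(target, camera): "mask" (480x640 bool, what is visible of it) and "box" ([left, top, right, bottom] as shares, 0 to 1, of the picture: columns of its width, rows of its height, round what is visible of it).
- bot.mark_of(target, camera): "at" ([row, column] as shares, 0 to 1, of the picture: columns of its width, rows of its height: a listed point, or the origin of a listed thing).
The state is a dict: "time": time; "q": joint angles; "joint_vel": joint speeds; "joint_torque": joint torques, N m; "tool_pos": TCP position; "tcp_rot": TCP orientation; "wrist_force": force on the tool from outside, world axes, zero at the start; "torque": the same for the moment, N m; "width": opening from 0.0 (shut) to 1.0 (fully open); "grip_force": force on a finger pad.
Only numpy, scipy, OpenCV 4.12 (cv2) and the standard library are available. Lean on these libraries where they do the work, as an engineer would, in place of code of your own. Each camera call takes 0.05 s, during which the arm holds its last target. There are 200 camera calls.

## Working session

There is one attempt and no reset: what is moved stays moved. The work goes in short steps, Python scripts to look and compute and a tool call to move; the robot and the scene stay as the last step left them, time stands still between calls to the robot, and variables do not carry over. Pictures are saved under pics/ and viewed, at most 10 in all, crops included, and the job is handed in when it is done.

Besides the shell and the picture viewer there is one more tool, called in YAML: its name, and indented under it one key for each argument. servo_tool: Moves the arm, as the interface text tells. Shifts and turns lie within -1 to 1; 1 stands for 0.15 m of shift or 180 degrees of turn. Its arguments: {"type":"object","properties":{"series":{"type":"array","items":{"type":"array","items":{"type":"number"}}},"newtons":{"type":"number"}},"required":["series"]}

```bash
mkdir -p pics; cat > h.py <<'E'
import numpy as np,cv2
from workcell import bot
def K(c):
    i=bot.camera_info(c); f=240/np.tan(np.radians(i["vertical_fov"])/2)
    return f,i["cx"],i["cy"],np.array(i["R"]),np.array(i["t"])
def ray(c,u,v,z):
    f,cx,cy,R,t=K(c); o=-R.T@t; d=R.T@np.array([(u-cx)/f,(v-cy)/f,1]); return o+d*(z-o[2])/d[2]
def proj(c,X):
    f,cx,cy,R,t=K(c); p=R@np.array(X)+t; return f*p[0]/p[2]+cx,f*p[1]/p[2]+cy
def save(c,n):
    im=bot.read_camera(c); cv2.imwrite(f"pics/{n}.png",im[:,:,::-1]); return im
E
python3 - <<'E'
from h import *
s=bot.read_state();print({k:np.round(s[k],3) for k in s})
for c in("top","scene"):
    save(c,c+"0"); f,cx,cy,R,t=K(c); print(c,f,cx,cy,-R.T@t,R.round(2).tolist())
    for n,z in(("cover",.095),("mixer",0),("bottle",.004),("jar_a",.004),("tray",0),("mat",0)):
        for r in bot.mark_of(n,c)[:4]:
            v,u=r["at"][0]*480,r["at"][1]*640; print(n,round(r["score"],2),round(u),round(v),ray(c,u,v,z).round(3))
E
```

```text
{'time': np.float64(0.0), 'q': array([-1.377,  0.265,  1.605,  0.   ,  1.274, -0.037]), 'joint_vel': array([ 0.001, -0.   , -0.001,  0.001, -0.001, -0.002]), 'joint_torque': array([-2.0000e-03, -5.1512e+01, -3.6731e+01, -0.0000e+00,  1.3000e-02,
        0.0000e+00]), 'tool_pos': array([ 0.154, -0.656,  0.23 ]), 'tcp_rot': array([-3.118, -0.361,  0.   ]), 'wrist_force': array([-0.311,  0.284,  0.168]), 'torque': array([0.06 , 0.024, 0.053]), 'grip_force': np.float64(0.0), 'width': np.float64(1.001)}
top 570.2507254059223 317.0427514254983 237.12578611787666 [ 0.35430698 -0.06082551  1.35579276] [[-0.01, -1.0, 0.01], [-1.0, 0.01, -0.07], [0.07, -0.01, -1.0]]
cover 0.78 287 184 [ 0.565 -0.006  0.095]
mixer 0.58 289 192 [ 0.563 -0.005  0.   ]
bottle 0.71 166 205 [0.533 0.287 0.004]
jar_a 0.87 168 246 [0.436 0.283 0.004]
jar_a 0.58 158 175 [0.606 0.307 0.004]
tray 0.76 162 208 [0.526 0.297 0.   ]
tray 0.52 168 242 [0.444 0.282 0.   ]
mat 0.86 474 260 [ 0.395 -0.446  0.   ]
mat 0.81 396 213 [ 0.508 -0.262  0.   ]
mat 0.62 410 298 [ 0.307 -0.29   0.   ]
mat 0.28 287 193 [ 0.559 -0.001  0.   ]
scene 494.5114151349599 322.1766887713129 236.0135813804817 [1.09021701 0.29253368 1.03123482] [[-0.48, 0.88, -0.0], [0.69, 0.37, -0.62], [-0.55, -0.3, -0.78]]
cover 0.67 317 284 [ 0.563 -0.011  0.095]
mixer 0.75 325 308 [0.559 0.008 0.   ]
bottle 0.66 442 351 [0.535 0.292 0.004]
jar_a 0.83 452 319 [0.445 0.284 0.004]
jar_a 0.78 437 382 [0.607 0.306 0.004]
tray 0.85 445 351 [0.528 0.297 0.   ]
mat 0.84 237 246 [ 0.504 -0.283  0.   ]
mat 0.78 210 199 [ 0.4   -0.449  0.   ]
mat 0.64 266 193 [ 0.306 -0.319  0.   ]
```

View pics/top0.png

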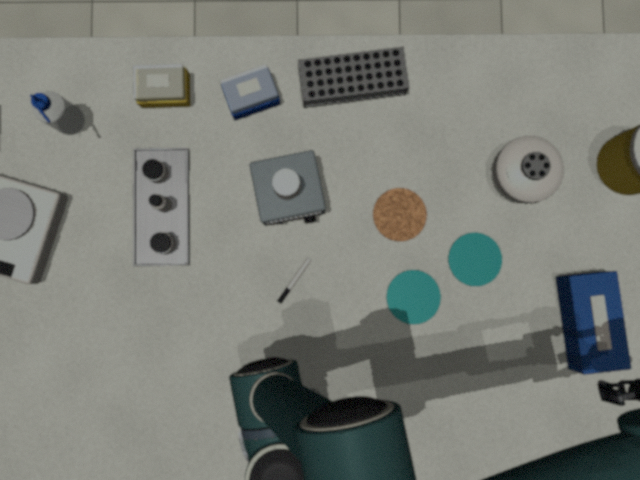

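View pics/scene0.png

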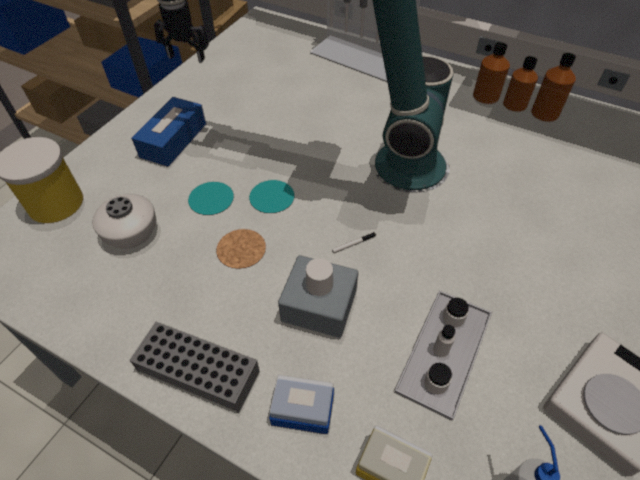

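The top view shows the cover on the mixer at (287,182). The cork mat is at (400,214), and two teal discs of the same shape are at (475,260) and (413,297). The tray has the bottle in the middle at (159,201), with jars at (153,168) and (162,242).

Look-alikes:
- **Cover:** the white dome at (529,168) and the balance pan at (10,213). I choose (287,182), on the grey box.
- **Mat:** the two teal discs. I choose the cork one at (400,214).
- **Bottle:** the two squat jars and the wash bottle at (47,107). I choose (159,201).

I'll start moving, with a refined measurement and a crop alongside.

```bash
python3 - <<'E'
from h import *
for c in("top","scene"):
    im=save(c,c+"1")
    hsv=cv2.cvtColor(im,cv2.COLOR_RGB2HSV); m=((hsv[...,0]>5)&(hsv[...,0]<22)&(hsv[...,1]>80)).astype(np.uint8)
    n,l,st,ce=cv2.connectedComponentsWithStats(m)
    for i in range(1,n):
        if 500<st[i,4]<6000: print(c,"cork",st[i],ray(c,*ce[i],.004).round(4))
    for n in("cover","bottle","jar_a","mat"):
        for r in bot.trace(n,c)[:3]:
            v,u=np.nonzero(r["mask"]); b=np.array(r["box"])*[640,480,640,480]
            print(c,n,round(r["score"],2),u.mean().round(1),v.mean().round(1),b.round())
    if c=="top": a=cv2.resize(im[130:270,240:440],None,fx=2,fy=2),cv2.resize(im[130:270,120:200],None,fx=2,fy=2)
cv2.imwrite("pics/crop.png",np.hstack(a)[:,:,::-1])
E
```

```text
top cork [ 374  188   52   53 2160] [ 0.505  -0.2687  0.004 ]
top cover 0.59 286.4 184.2 [271. 167. 298. 194.]
top jar_a 0.92 162.9 243.0 [153. 232. 175. 252.]
top jar_a 0.6 155.2 171.0 [143. 161. 168. 182.]
top mat 0.97 413.3 296.9 [385. 268. 441. 323.]
top mat 0.79 475.2 259.3 [450. 232. 506. 287.]
top mat 0.76 399.9 214.4 [371. 187. 430. 241.]
scene cork [ 126    0   38   40 1002] [-0.3009 -1.3008  0.004 ]
scene cork [209   0  39  36 876] [-0.4862 -1.0206  0.004 ]
scene cork [ 473   53   37   51 1286] [-0.5443  0.0852  0.004 ]
scene cork [ 531   63   45   59 1596] [-0.5604  0.2991  0.004 ]
scene cork [ 503   67   35   45 1044] [-0.5291  0.1929  0.004 ]
scene cork [ 216  229   50   40 1499] [ 0.5081 -0.2693  0.004 ]
scene cover 0.81 319.2 277.1 [303. 260. 331. 297.]
scene bottle 0.94 444.4 341.2 [433. 326. 453. 356.]
scene jar_a 0.74 455.4 312.4 [441. 299. 470. 329.]
scene jar_a 0.66 438.0 378.6 [423. 362. 450. 395.]
scene mat 0.81 210.6 198.5 [187. 180. 233. 217.]
scene mat 0.61 240.7 248.9 [216. 229. 267. 268.]
scene mat 0.57 271.5 196.7 [247. 180. 292. 212.]
```

View pics/crop.png

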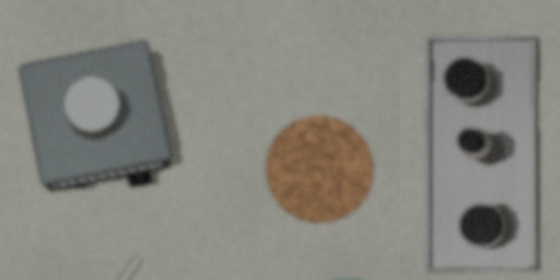

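servo_tool:
  series:
    - [0.4, 1, 0.3, 0, 0, 0, 0]
    - [0.4, 1, 0.3, 0, 0, 0, 0]
    - [0.4, 1, 0.3, 0, 0, 0, 0]
    - [0.4, 1, 0.3, 0, 0, 0, 0]

```text
time: 1.6
tool_pos: [0.2158, -0.5044, 0.278]
tcp_rot: [3.119, 0.364, 0.002]
wrist_force: [-0.3, -1.6, 0.3]
width: 0.997
grip_force: 0.0
```

servo_tool:
  series:
    - [0.6, 1, 0.1, 0, 0, 0, 0]
    - [0.6, 1, 0.1, 0, 0, 0, 0]
    - [0.6, 1, 0.1, 0, 0, 0, 0]
    - [0.6, 1, 0.1, 0, 0, 0, 0]

```text
time: 2.0
tool_pos: [0.3057, -0.3548, 0.2919]
tcp_rot: [3.12, 0.364, 0.002]
wrist_force: [0.2, -0.2, -1.0]
width: 0.994
grip_force: 0.0
```

servo_tool:
  series:
    - [0.7, 1, 0, 0, 0, 0, 0]
    - [0.7, 1, 0, 0, 0, 0, 0]
    - [0.7, 1, 0, 0, 0, 0, 0]
    - [0.7, 1, 0, 0, 0, 0, 0]

```text
time: 2.4
tool_pos: [0.4108, -0.205, 0.2916]
tcp_rot: [3.12, 0.364, 0.002]
wrist_force: [0.6, -1.3, -0.2]
width: 0.999
grip_force: 0.0
```

servo_tool:
  series:
    - [0.7, 1, 0, 0, 0, 0, 0]
    - [0.7, 1, 0, 0, 0, 0, 0]
    - [0.7, 1, 0, 0, 0, 0, 0]
    - [0.7, 1, 0, 0, 0, 0, 0]
    - [0.7, 1, 0, 0, 0, 0, 0]

```text
time: 2.9
tool_pos: [0.5165, -0.0541, 0.2911]
tcp_rot: [-3.119, -0.369, -0.001]
wrist_force: [0.1, -0.5, -0.3]
width: 0.996
grip_force: 0.0
```

The crop confirms the white cover on the grey box, centred near (286,183). It also confirms the cork mat at (400,214) and the slim bottle in the middle of the tray. Next is a look from near with the wrist camera.

```bash
python3 - <<'E'
from h import *
print("top", ray("top",286.5,183,.157).round(4), "cap",ray("top",120+(472-400)/2,130+141/2,.099).round(4))
for z in (.157,.095): print(z,"proj scene",np.round(proj("scene",[.565,-.005,z])))
im=save("wrist","w0"); c="wrist"
for r in bot.mark_of("cover",c)[:2]+bot.mark_of("mixer",c)[:1]:
    v,u=r["at"][0]*480,r["at"][1]*640; print(round(r["score"],2),round(u),round(v),ray(c,u,v,.095).round(4))
for r in bot.trace("cover",c)[:2]:
    m=r["mask"].astype(np.uint8); k=max(cv2.findContours(m,0,2)[0],key=cv2.contourArea); print(r["score"],cv2.minEnclosingCircle(k),cv2.boundingRect(k))
print(np.round(proj(c,[.565,-.005,.157])),K(c)[3].round(2).tolist())
E
```

```text
top [ 0.5572 -0.0069  0.157 ] cap [0.5309 0.285  0.099 ]
0.157 proj scene [318. 270.]
0.095 proj scene [319. 286.]
0.57 275 167 [ 0.5543 -0.0062  0.095 ]
0.85 ((271.3759460449219, 166.67474365234375), 38.39894104003906) (233, 131, 77, 75)
0.33 ((24.80188751220703, 121.0), 30.6453857421875) (0, 103, 55, 38)
[267. 158.] [[0.23, -0.97, 0.0], [-0.93, -0.22, 0.28], [-0.28, -0.07, -0.96]]
```

View pics/w0.png

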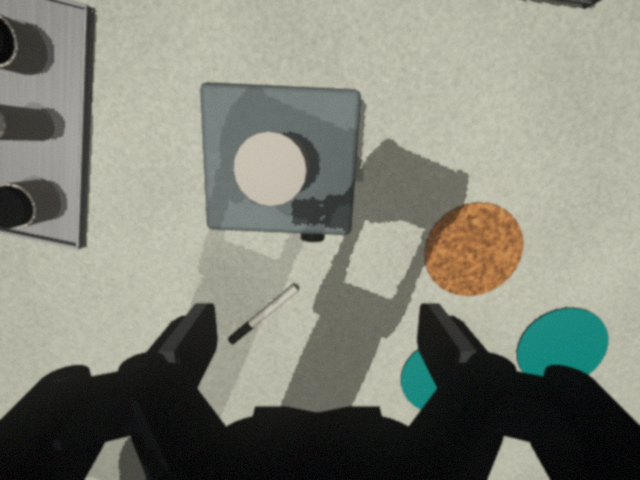

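The wrist view shows the cover's top disc at (270,168), the cork mat at (474,248) and the fingers open. The cover's axis is at about (0.557, -0.006). I'll approach and go down in stages.

servo_tool:
  series:
    - [0.27, 0.32, 0, 0, 0, 0, 0]
    - [0.27, 0.32, 0, 0, 0, 0, 0]
    - [0.27, 0.32, -0.3, 0, 0, 0, 0]
    - [0.27, 0.32, -0.5, 0, 0, 0, 0]
    - [0.27, 0.32, -0.5, 0, 0, 0, 0]
    - [0.27, 0.32, -0.5, 0, 0, 0, 0]

```text
time: 3.7
tool_pos: [0.5543, -0.0102, 0.2164]
tcp_rot: [3.121, 0.36, -0.002]
wrist_force: [-0.2, -0.3, 0.6]
width: 1.0
grip_force: 0.0
```

```bash
python3 - <<'E'
from h import *
c="wrist"; s=bot.read_state(); im=save("wrist","w1"); print(s["tool_pos"])
for r in bot.trace("cover",c)[:2]:
    m=r["mask"].astype(np.uint8); k=max(cv2.findContours(m,0,2)[0],key=cv2.contourArea); print(r["score"],cv2.minEnclosingCircle(k),cv2.boundingRect(k))
    (u,v),_=cv2.minEnclosingCircle(k); print(ray(c,u,v,.157))
E
```

```text
[ 0.55434724 -0.01015666  0.21637024]
0.65 ((311.0, 244.29702758789062), 51.917198181152344) (264, 193, 93, 104)
[ 0.56709799 -0.00304628  0.157     ]
```

View pics/w1.png

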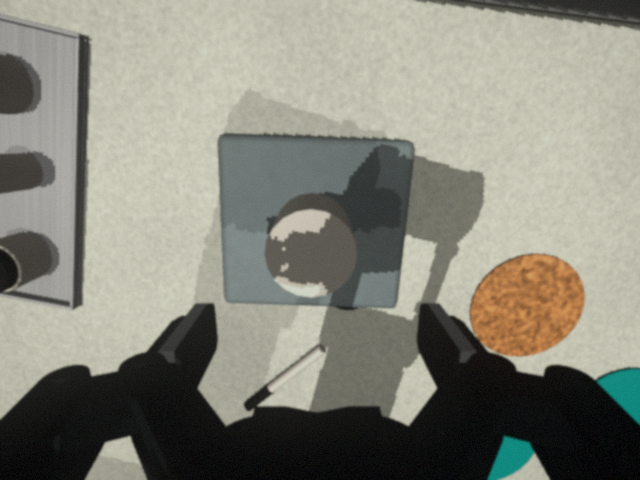

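The disc is centred at about (311,252). Combined with the top view, the cover is near (0.559, -0.005). Down and grip gently.

servo_tool:
  series:
    - [0.03, 0.03, -0.2, 0, 0, 0, 0]
    - [0.03, 0.03, -0.4, 0, 0, 0, 0]
    - [0.03, 0.03, -0.6, 0, 0, 0, 0]
    - [0.03, 0.03, -0.72, 0, 0, 0, 0]
    - [0.03, 0.03, -0.72, 0, 0, 0, 0]
    - [0.03, 0.03, -0.72, 0, 0, 0, 0]

```text
time: 4.4
tool_pos: [0.5609, -0.0049, 0.1103]
tcp_rot: [3.12, 0.361, 0.004]
wrist_force: [1.7, -0.1, 0.9]
width: 0.994
grip_force: 0.0
```

servo_tool:
  newtons: 25
  series:
    - [0, 0, 0, 0, 0, 0, 0.2]
    - [0, 0, 0, 0, 0, 0, 0.5]
    - [0, 0, 0, 0, 0, 0, 0.7]
    - [0, 0, 0, 0, 0, 0, 1]
    - [0, 0, 0, 0, 0, 0, 1]
    - [0, 0, 0, 0, 0, 0, 1]
    - [0, 0, 0, 0, 0, 0, 1]
    - [0, 0, 0, 0, 0, 0, 1]

```text
time: 5.2
tool_pos: [0.5611, -0.0047, 0.1107]
tcp_rot: [3.12, 0.362, 0.006]
wrist_force: [-1.1, 0.2, 6.5]
width: 0.672
grip_force: 27.2
```

servo_tool:
  series:
    - [0, 0, 0.1, 0, 0, 0, 1]
    - [0, 0, 0.25, 0, 0, 0, 1]
    - [0, 0, 0.5, 0, 0, 0, 1]
    - [0, 0, 0.75, 0, 0, 0, 1]
    - [0, 0, 0.75, 0, 0, 0, 1]
    - [0, 0, 0.75, 0, 0, 0, 1]

```text
time: 5.8
tool_pos: [0.5602, -0.0046, 0.2231]
tcp_rot: [3.12, 0.362, 0.005]
wrist_force: [-0.7, -0.4, -1.7]
width: 0.671
grip_force: 28.3
```

```bash
python3 - <<'E'
from h import *
s=bot.read_state(); a=save("scene","s2"); b=save("top","t2"); print(s["tool_pos"],s["width"],s["grip_force"])
A=cv2.resize(a[200:320,240:400],(640,480)); cv2.imwrite("pics/c2.png",A[:,:,::-1])
E
```

```text
[ 0.56023624 -0.00461107  0.22305646] 0.6710244567954122 28.291637348011136
```

View pics/c2.png

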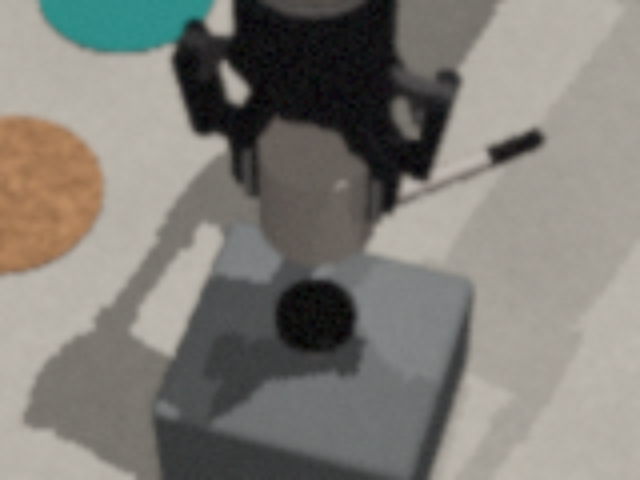

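The cover is lifted and upright in the fingers, and the black pad shows at about (316,316) in the crop. Now over to the mat.

servo_tool:
  series:
    - [-0.04, -0.15, 0, 0, 0, 0, 1]
    - [-0.08, -0.35, 0, 0, 0, 0, 1]
    - [-0.12, -0.6, 0, 0, 0, 0, 1]
    - [-0.16, -0.8, 0, 0, 0, 0, 1]
    - [-0.18, -0.92, 0, 0, 0, 0, 1]
    - [-0.18, -0.92, 0, 0, 0, 0, 1]

```text
time: 6.5
tool_pos: [0.5306, -0.1443, 0.2186]
tcp_rot: [-3.12, -0.357, 0.006]
wrist_force: [-0.5, 0.1, -1.2]
width: 0.675
grip_force: 28.3
```

servo_tool:
  series:
    - [-0.04, -0.15, 0, 0, 0, 0, 1]
    - [-0.08, -0.35, -0.1, 0, 0, 0, 1]
    - [-0.12, -0.6, -0.3, 0, 0, 0, 1]
    - [-0.18, -0.76, -0.5, 0, 0, 0, 1]
    - [-0.18, -0.84, -0.7, 0, 0, 0, 1]
    - [-0.18, -0.84, -0.8, 0, 0, 0, 1]
    - [-0.18, -0.84, -0.8, 0, 0, 0, 1]
    - [-0.18, -0.84, -0.8, 0, 0, 0, 1]

```text
time: 7.3
tool_pos: [0.5057, -0.2674, 0.1008]
tcp_rot: [-3.12, -0.363, 0.001]
wrist_force: [0.5, -0.6, 0.3]
width: 0.671
grip_force: 28.3
```

```bash
python3 - <<'E'
from h import *
s=bot.read_state(); print(s["tool_pos"],s["width"],s["wrist_force"])
for c in("top","scene"):
    im=save(c,c+"3")
    p=bot.mark_of("pad_top",c)[:1]
    for r in p: print(c,"pad",r["score"],ray(c,r["at"][1]*640,r["at"][0]*480,.125).round(4))
    u0,v0=map(int,proj(c,[.559,-.005,.125])); g=im[v0-25:v0+25,u0-25:u0+25].max(2)
    m=(g<45).astype(np.uint8); n,l,st,ce=cv2.connectedComponentsWithStats(m)
    for i in range(1,n):
        if st[i,4]>100: print(st[i],ray(c,*(ce[i]+[u0-25,v0-25]),.125).round(4))
    for r in bot.mark_of("cover",c)[:1]: print(c,"cover",r["score"],ray(c,r["at"][1]*640,r["at"][0]*480,s["tool_pos"][2]-.016).round(4))
    for r in bot.mark_of("bottle",c)[:1]: print(c,"bottle",r["score"],ray(c,r["at"][1]*640,r["at"][0]*480,.004).round(4))
E
```

```text
[ 0.50572031 -0.2674077   0.10081628] 0.6707122274746278 [ 0.49797841 -0.62823369  0.34989576]
top pad 0.74 [ 0.5589 -0.005   0.125 ]
[ 17  16  19  18 273] [ 0.5614 -0.006   0.125 ]
top cover 0.53 [ 0.5082 -0.2679  0.0848]
top bottle 0.88 [0.5443 0.2919 0.004 ]
scene pad 0.87 [ 0.5675 -0.0038  0.125 ]
[ 15  20  19  17 266] [ 0.5662 -0.005   0.125 ]
scene cover 0.73 [ 0.5124 -0.2738  0.0848]
scene bottle 0.9 [0.537  0.2868 0.004 ]
```

servo_tool:
  series:
    - [0, 0, -0.15, 0, 0, 0, 1]
    - [0, 0, -0.3, 0, 0, 0, 1]
    - [0, 0, -0.42, 0, 0, 0, 1]
    - [0, 0, -0.48, 0, 0, 0, 1]
    - [0, 0, -0.51, 0, 0, 0, 1]
    - [0, 0, -0.53, 0, 0, 0, 1]
    - [0, 0, -0.53, 0, 0, 0, 1]
    - [0, 0, -0.53, 0, 0, 0, 1]

```text
time: 8.5
tool_pos: [0.5061, -0.269, 0.0222]
tcp_rot: [3.12, 0.362, 0.002]
wrist_force: [0.5, -0.3, -0.8]
width: 0.671
grip_force: 28.3
```

servo_tool:
  series:
    - [0, 0, -0.01, 0, 0, 0, 1]
    - [0, 0, -0.015, 0, 0, 0, 1]
    - [0, 0, -0.02, 0, 0, 0, 1]
    - [0, 0, -0.02, 0, 0, 0, 1]

```text
time: 8.9
tool_pos: [0.5058, -0.2689, 0.0197]
tcp_rot: [3.12, 0.362, 0.001]
wrist_force: [-2.6, 1.2, 7.8]
width: 0.671
grip_force: 29.2
```

Contact at 8 N. Open, go up and check.

servo_tool:
  series:
    - [0, 0, 0, 0, 0, 0, 0.3]
    - [0, 0, 0, 0, 0, 0, 0.1]
    - [0, 0, 0, 0, 0, 0, 0]
    - [0, 0, 0, 0, 0, 0, 0]
    - [0, 0, 0, 0, 0, 0, 0]
    - [0, 0, 0, 0, 0, 0, 0]
    - [0, 0, 0.1, 0, 0, 0, 0]
    - [0, 0, 0.3, 0, 0, 0, 0]
    - [0, 0, 0.6, 0, 0, 0, 0]
    - [0, 0, 0.9, 0, 0, 0, 0]
    - [0, 0, 1, 0, 0, 0, 0]

```text
time: 10.0
tool_pos: [0.5086, -0.2704, 0.1756]
tcp_rot: [3.114, 0.361, 0.013]
wrist_force: [0.1, 0.3, 0.5]
width: 1.002
grip_force: 0.0
```

servo_tool:
  series:
    - [0.1, 0.3, 0.3, 0, 0, 0, 0]
    - [0.2, 0.6, 0.6, 0, 0, 0, 0]
    - [0.2, 0.9, 0.8, 0, 0, 0, 0]
    - [0.2, 1, 0.8, 0, 0, 0, 0]
    - [0.2, 1, 0.8, 0, 0, 0, 0]
    - [0.2, 1, 0.8, 0, 0, 0, 0]

```text
time: 10.6
tool_pos: [0.5356, -0.1178, 0.2893]
tcp_rot: [3.119, 0.365, 0.002]
wrist_force: [0.1, -1.2, 0.5]
width: 0.996
grip_force: 0.0
```

```bash
python3 - <<'E'
from h import *
s=bot.read_state(); print(s["tool_pos"],s["width"])
b=save("scene","s4"); a=save("wrist","w4"); c="wrist"
for r in bot.mark_of("pad_top",c)[:1]: print(r["score"],r["at"],ray(c,r["at"][1]*640,r["at"][0]*480,.125).round(4))
u0,v0=map(int,proj(c,[.562,-.005,.125])); print(u0,v0)
B=cv2.resize(b[180:330,180:380],(640,480)); cv2.imwrite("pics/c4.png",cv2.resize(np.hstack([a,B]),(800,300))[:,:,::-1])
E
```

```text
[ 0.5355984  -0.11783748  0.28934613] 0.9964188058935558
0.7 [0.3485, 0.3077] [ 0.5616 -0.0049  0.125 ]
197 166
```

View pics/c4.png

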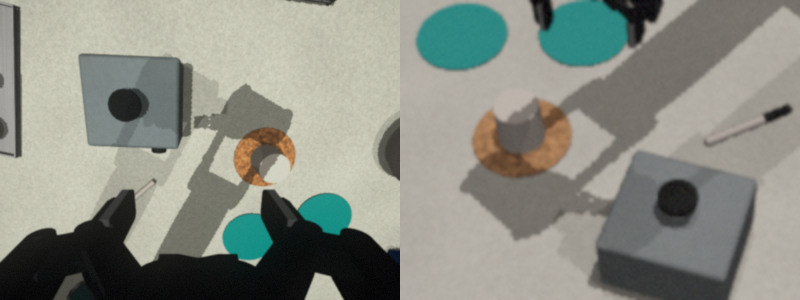

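The wrist view (left) shows the black pad at (125,105) in the crop, so the pad is at about (0.561, -0.006). In the scene view the cover stands mouth down, fully on the cork mat. Now to the tray.

servo_tool:
  series:
    - [0, 0.3, 0, 0, 0, 0, 0]
    - [0, 0.6, 0, 0, 0, 0, 0]
    - [0, 0.9, 0, 0, 0, 0, 0]
    - [0, 1, 0, 0, 0, 0, 0]

```text
time: 11.15
tool_pos: [0.5346, 0.0333, 0.2868]
tcp_rot: [-3.119, -0.362, 0.004]
wrist_force: [-0.0, -0.9, 0.6]
width: 1.003
grip_force: 0.0
```

servo_tool:
  series:
    - [-0.1, 0.3, 0, 0, 0, 0, 0]
    - [-0.2, 0.6, 0, 0, 0, 0, 0]
    - [-0.3, 0.9, 0, 0, 0, 0, 0.25]
    - [-0.3, 1, 0, 0, 0, 0, 0.25]

```text
time: 11.55
tool_pos: [0.4888, 0.1832, 0.2873]
tcp_rot: [-3.12, -0.364, 0.004]
wrist_force: [0.2, -0.6, -0.2]
width: 0.75
grip_force: 0.0
```

servo_tool:
  series:
    - [0, 0.3, 0, 0, 0, 0, 0.25]
    - [0, 0.55, 0, 0, 0, 0, 0.25]
    - [0, 0.55, 0, 0, 0, 0, 0.25]
    - [0, 0.55, 0, 0, 0, 0, 0.25]

```text
time: 11.95
tool_pos: [0.4908, 0.263, 0.2872]
tcp_rot: [3.119, 0.362, -0.003]
wrist_force: [0.3, 0.2, -0.1]
width: 0.752
grip_force: 0.0
```

```bash
python3 - <<'E'
from h import *
s=bot.read_state(); print(s["tool_pos"],s["width"])
a=save("wrist","w5"); c="wrist"
for r in bot.mark_of("bottle",c)[:2]: print(r["score"],np.array(r["at"])*[480,640],ray(c,r["at"][1]*640,r["at"][0]*480,.004).round(4))
for r in bot.mark_of("jar_a",c)[:2]: print(r["score"],np.array(r["at"])*[480,640],ray(c,r["at"][1]*640,r["at"][0]*480,.004).round(4))
print(proj(c,[.534,.288,.004]),proj(c,[.534,.288,.099]),proj(c,[.539,.288,.099]),proj(c,[.534,.293,.099]))
E
```

```text
[0.49080906 0.26298408 0.28718054] 0.7515248387026767
0.95 [ 97.68  301.696] [0.6072 0.3075 0.004 ]
0.83 [238.176 288.832] [0.4393 0.2877 0.004 ]
(np.float64(304.4944863840641), np.float64(164.97056309019052)) (np.float64(301.13781898803745), np.float64(170.6170747602074)) (np.float64(302.26836712818096), np.float64(165.3604775555246)) (np.float64(295.9929830064128), np.float64(169.3979729707239))
```

View pics/w5.png

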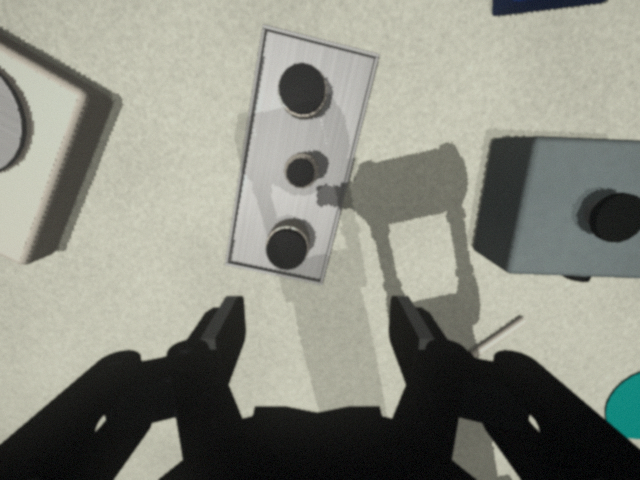

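The wrist view shows the bottle cap at (301,172), between jars at (302,90) and (288,247), so the bottle is at (0.533, 0.288). Move above it and check once more.

servo_tool:
  series:
    - [0.28, 0.17, 0, 0, 0, 0, 0.25]
    - [0.28, 0.17, -0.3, 0, 0, 0, 0.25]
    - [0.28, 0.17, -0.6, 0, 0, 0, 0.25]
    - [0.28, 0.17, -0.9, 0, 0, 0, 0.25]
    - [0.28, 0.17, -0.9, 0, 0, 0, 0.25]
    - [0.28, 0.17, -0.9, 0, 0, 0, 0.25]

```text
time: 12.7
tool_pos: [0.5322, 0.288, 0.1531]
tcp_rot: [3.12, 0.359, -0.003]
wrist_force: [-0.5, 0.5, 1.0]
width: 0.752
grip_force: 0.0
```

```bash
python3 - <<'E'
from h import *
s=bot.read_state(); print(s["tool_pos"],s["width"])
a=save("wrist","w6"); c="wrist"
print(proj(c,[.533,.288,.099]),proj(c,[.543,.288,.099]),proj(c,[.533,.298,.099]),proj(c,s["tool_pos"]))
E
```

```text
[0.53223606 0.28803837 0.15305059] 0.7515473423539658
(np.float64(319.3060468195174), np.float64(267.1663508796753)) (np.float64(323.05912818797873), np.float64(252.15448168489732)) (np.float64(303.5401670727615), np.float64(263.6942927096369)) (np.float64(319.62967729519727), np.float64(308.00760179952664))
```

View pics/w6.png

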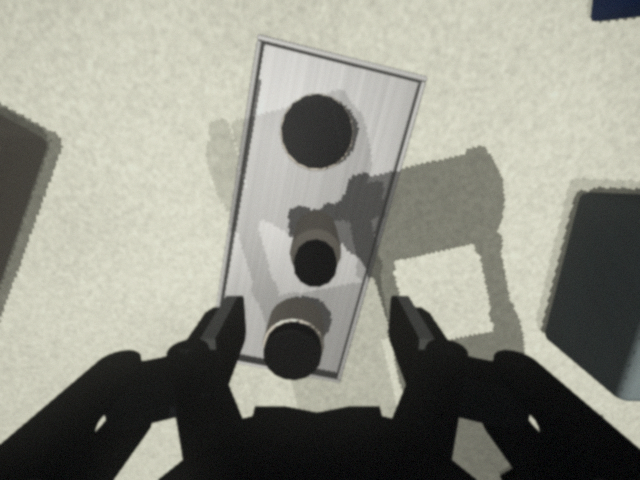

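The cap is at (317,262), so the bottle is about 3 mm further in x, at (0.536, 0.289). Descend and grip.

servo_tool:
  newtons: 60
  series:
    - [0.02, 0.01, -0.2, 0, 0, 0, 0.25]
    - [0.02, 0.01, -0.4, 0, 0, 0, 0.25]
    - [0.02, 0.01, -0.6, 0, 0, 0, 0.25]
    - [0.02, 0.01, -0.75, 0, 0, 0, 0.25]
    - [0.02, 0.01, -0.78, 0, 0, 0, 0.25]
    - [0.02, 0.01, -0.78, 0, 0, 0, 0.25]
    - [0.02, 0.01, -0.78, 0, 0, 0, 0.25]

```text
time: 13.45
tool_pos: [0.5378, 0.292, 0.0394]
tcp_rot: [-3.119, -0.361, -0.008]
wrist_force: [-0.1, -0.1, 0.6]
width: 0.747
grip_force: 0.0
```

servo_tool:
  newtons: 60
  series:
    - [0, 0, 0, 0, 0, 0, 0.4]
    - [0, 0, 0, 0, 0, 0, 0.5]
    - [0, 0, 0, 0, 0, 0, 0.6]
    - [0, 0, 0, 0, 0, 0, 1]
    - [0, 0, 0, 0, 0, 0, 1]
    - [0, 0, 0, 0, 0, 0, 1]
    - [0, 0, 0, 0, 0, 0, 1]
    - [0, 0, 0, 0, 0, 0, 1]

```text
time: 14.25
tool_pos: [0.5363, 0.2912, 0.0378]
tcp_rot: [-3.12, -0.362, -0.003]
wrist_force: [-0.6, -1.0, 6.1]
width: 0.4
grip_force: 59.1
```

servo_tool:
  series:
    - [0, 0, 0.1, 0, 0, 0, 1]
    - [0, 0, 0.25, 0, 0, 0, 1]
    - [0, 0, 0.5, 0, 0, 0, 1]
    - [0, 0, 0.75, 0, 0, 0, 1]
    - [0, 0, 0.95, 0, 0, 0, 1]
    - [0, 0, 1, 0, 0, 0, 1]

```text
time: 14.85
tool_pos: [0.5378, 0.2922, 0.1918]
tcp_rot: [-3.118, -0.362, -0.012]
wrist_force: [1.7, 0.7, -1.4]
width: 0.407
grip_force: 59.9
```

servo_tool:
  series:
    - [0, -0.1, 0.1, 0, 0, 0, 1]
    - [0, -0.3, 0.15, 0, 0, 0, 1]
    - [0.05, -0.55, 0.15, 0, 0, 0, 1]
    - [0.1, -0.8, 0.15, 0, 0, 0, 1]
    - [0.1, -0.98, 0.15, 0, 0, 0, 1]
    - [0.1, -0.98, 0.15, 0, 0, 0, 1]

```text
time: 15.45
tool_pos: [0.549, 0.1397, 0.207]
tcp_rot: [3.119, 0.356, -0.006]
wrist_force: [-0.0, 0.6, -0.4]
width: 0.405
grip_force: 60.1
```

servo_tool:
  series:
    - [0.02, -0.2, 0, 0, 0, 0, 1]
    - [0.04, -0.45, 0, 0, 0, 0, 1]
    - [0.06, -0.7, 0, 0, 0, 0, 1]
    - [0.07, -0.9, 0, 0, 0, 0, 1]
    - [0.07, -1, 0, 0, 0, 0, 1]
    - [0.07, -1, 0, 0, 0, 0, 1]
    - [0.07, -1, 0, 0, 0, 0, 1]

```text
time: 16.15
tool_pos: [0.5604, -0.0056, 0.2081]
tcp_rot: [-3.12, -0.361, 0.002]
wrist_force: [0.2, -0.4, -0.7]
width: 0.402
grip_force: 60.3
```

```bash
python3 - <<'E'
from h import *
s=bot.read_state(); print(s["tool_pos"],s["width"],s["grip_force"])
z=s["tool_pos"][2]-.034
for c in("scene","top"):
    im=save(c,c+"7")
    for n,h in(("bottle",z),("pad_top",.125)):
        for r in bot.mark_of(n,c)[:1]: print(c,n,r["score"],ray(c,r["at"][1]*640,r["at"][0]*480,h).round(4))
    if c=="scene": cv2.imwrite("pics/c7.png",cv2.resize(im[200:320,240:400],(640,480))[:,:,::-1])
E
```

```text
[ 0.56035721 -0.00556088  0.20811187] 0.4024269985359469 60.30151223705616
scene bottle 0.96 [ 0.5557 -0.007   0.1741]
scene pad_top 0.85 [ 0.5614 -0.0069  0.125 ]
top bottle 0.66 [ 0.5547 -0.0087  0.1741]
top pad_top 0.48 [ 0.56   -0.0079  0.125 ]
```

View pics/c7.png

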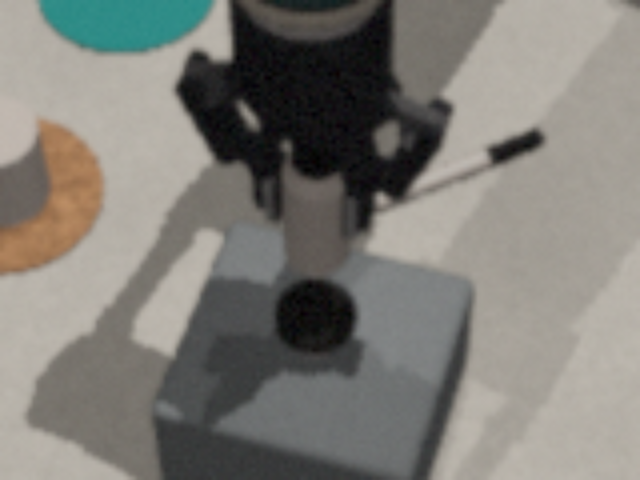

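The bottle is held upright over the pad, which is at (316,316) in the crop. The two cameras suggest a shift of about +4 mm in x. Lower it toward contact.

servo_tool:
  series:
    - [0.025, 0, -0.1, 0, 0, 0, 1]
    - [0.025, 0, -0.2, 0, 0, 0, 1]
    - [0.025, 0, -0.27, 0, 0, 0, 1]
    - [0.025, 0, -0.3, 0, 0, 0, 1]
    - [0.025, 0, -0.3, 0, 0, 0, 1]

```text
time: 16.95
tool_pos: [0.5635, -0.0061, 0.1619]
tcp_rot: [-3.12, -0.362, 0.005]
wrist_force: [-0.5, 0.8, -0.9]
width: 0.404
grip_force: 60.2
```

```bash
python3 - <<'E'
from h import *
s=bot.read_state(); print(s["tool_pos"],s["width"],s["grip_force"])
z=s["tool_pos"][2]-.034
for c in("scene","top"):
    im=save(c,c+"8")
    for n,h in(("bottle",z),("pad_top",.125)):
        for r in bot.mark_of(n,c)[:1]: print(c,n,r["score"],ray(c,r["at"][1]*640,r["at"][0]*480,h).round(4))
    if c=="scene": cv2.imwrite("pics/c8.png",cv2.resize(im[230:305,270:370],(800,600),interpolation=cv2.INTER_CUBIC)[:,:,::-1])
E
```

```text
[ 0.56349338 -0.0060539   0.1619292 ] 0.4039761750327483 60.21465051686391
scene bottle 0.79 [ 0.5652 -0.013   0.1279]
scene pad_top 0.47 [ 0.5671 -0.0035  0.125 ]
top bottle 0.54 [ 0.5669 -0.0081  0.1279]
top pad_top 0.42 [ 0.5647 -0.0088  0.125 ]
```

View pics/c8.png

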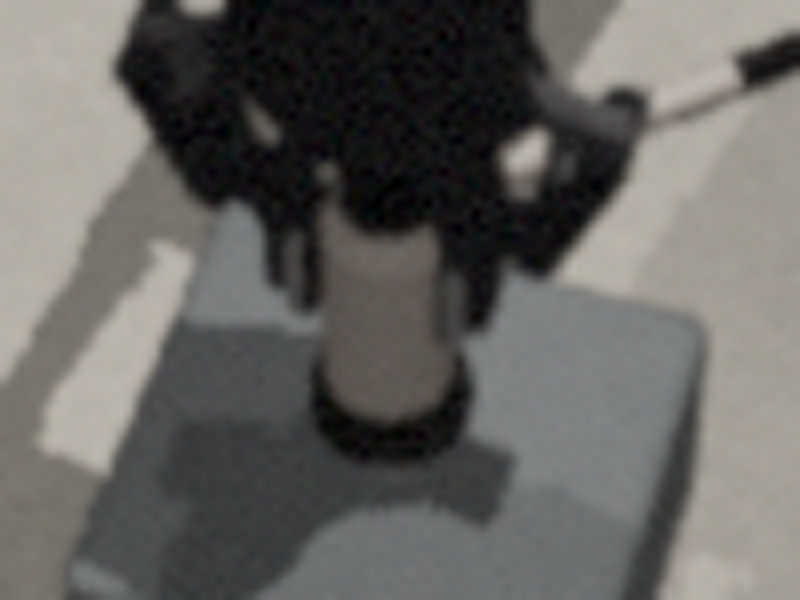

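The bottle's foot (cols 325–455) is centred on the pad (310–472). Press.

servo_tool:
  series:
    - [0, 0, -0.03, 0, 0, 0, 1]
    - [0, 0, -0.05, 0, 0, 0, 1]
    - [0, 0, -0.07, 0, 0, 0, 1]
    - [0, 0, -0.085, 0, 0, 0, 1]
    - [0, 0, -0.1, 0, 0, 0, 1]
    - [0, 0, -0.1, 0, 0, 0, 1]

```text
time: 17.85
tool_pos: [0.5654, -0.0061, 0.1497]
tcp_rot: [3.12, 0.362, 0.003]
wrist_force: [-0.7, -0.1, 6.2]
width: 0.406
grip_force: 61.0
```

servo_tool:
  series:
    - [0, 0, -0.02, 0, 0, 0, 1]
    - [0, 0, -0.035, 0, 0, 0, 1]
    - [0, 0, -0.035, 0, 0, 0, 1]

```text
time: 18.15
tool_pos: [0.566, -0.0061, 0.1486]
tcp_rot: [3.12, 0.362, 0.005]
wrist_force: [-7.7, -0.1, 23.6]
width: 0.407
grip_force: 62.8
```

The pad has bottomed out at 24 N. Hold it there for 1.6 s, then rise.

servo_tool:
  series:
    - [0, 0, 0, 0, 0, 0, 1]
    - [0, 0, 0, 0, 0, 0, 1]
    - [0, 0, 0, 0, 0, 0, 1]
    - [0, 0, 0, 0, 0, 0, 1]
    - [0, 0, 0, 0, 0, 0, 1]
    - [0, 0, 0, 0, 0, 0, 1]
    - [0, 0, 0, 0, 0, 0, 1]
    - [0, 0, 0, 0, 0, 0, 1]
    - [0, 0, 0, 0, 0, 0, 1]
    - [0, 0, 0, 0, 0, 0, 1]
    - [0, 0, 0, 0, 0, 0, 1]
    - [0, 0, 0, 0, 0, 0, 1]
    - [0, 0, 0, 0, 0, 0, 1]
    - [0, 0, 0, 0, 0, 0, 1]
    - [0, 0, 0, 0, 0, 0, 1]
    - [0, 0, 0, 0, 0, 0, 1]

```text
time: 19.75
tool_pos: [0.566, -0.0061, 0.1486]
tcp_rot: [3.12, 0.362, 0.005]
wrist_force: [-7.9, 0.2, 25.6]
width: 0.406
grip_force: 62.7
```

servo_tool:
  series:
    - [0, 0, 0.05, 0, 0, 0, 1]
    - [0, 0, 0.1, 0, 0, 0, 1]
    - [0, 0, 0.2, 0, 0, 0, 1]
    - [0, 0, 0.35, 0, 0, 0, 1]
    - [0, 0, 0.42, 0, 0, 0, 1]
    - [0, 0, 0.42, 0, 0, 0, 1]
    - [0, 0, 0.42, 0, 0, 0, 1]

```text
time: 20.45
tool_pos: [0.5643, -0.0061, 0.206]
tcp_rot: [-3.121, -0.362, 0.001]
wrist_force: [-0.4, 0.3, -1.5]
width: 0.406
grip_force: 60.2
```

```bash
python3 - <<'E'
from h import *
s=bot.read_state(); print(s["tool_pos"],s["tcp_rot"],s["width"],s["wrist_force"])
im=save("scene","s9"); z=s["tool_pos"][2]-.034
m=bot.trace("bottle","scene")[0]["mask"]; v,u=np.nonzero(m)
for r in range(v.min(),v.max()+1,3): print(r,u[v==r].min(),u[v==r].max(),end="; ")
p=s["tool_pos"]; print([np.round(proj("scene",[p[0],p[1],z+h]),1) for h in(0,.07)])
cv2.imwrite("pics/c9.png",cv2.resize(im[200:320,240:400],(640,480),interpolation=cv2.INTER_CUBIC)[:,:,::-1])
E
```

```text
[ 0.56430387 -0.0060886   0.20596385] [-3.12060532e+00 -3.61696026e-01  1.16771309e-03] 0.4061919405316387 [-0.44139693  0.30442502 -1.5023785 ]
238 314 314; 241 312 320; 244 310 322; 247 310 324; 250 310 324; 253 310 324; 256 310 324; 259 310 324; 262 310 326; 265 310 326; 268 312 324; 271 317 319; [array([318.1, 266. ]), array([317.7, 245.9])]
```

View pics/c9.png

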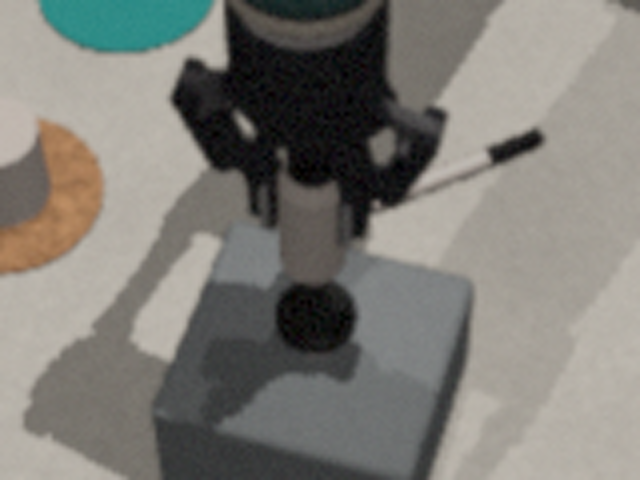

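The pad has sprung back up and the bottle is still upright in the fingers. The cover remains on the mat. Back to the tray.

servo_tool:
  series:
    - [-0.02, 0.1, 0.03, 0, 0, 0, 1]
    - [-0.04, 0.3, 0.03, 0, 0, 0, 1]
    - [-0.06, 0.55, 0.03, 0, 0, 0, 1]
    - [-0.09, 0.8, 0.03, 0, 0, 0, 1]
    - [-0.1, 0.98, 0.03, 0, 0, 0, 1]
    - [-0.1, 0.98, 0.03, 0, 0, 0, 1]

```text
time: 21.15
tool_pos: [0.5485, 0.1448, 0.2105]
tcp_rot: [-3.118, -0.368, 0.002]
wrist_force: [0.3, -0.7, -0.9]
width: 0.4
grip_force: 60.3
```

servo_tool:
  series:
    - [-0.02, 0.2, 0, 0, 0, 0, 1]
    - [-0.04, 0.45, 0, 0, 0, 0, 1]
    - [-0.06, 0.7, 0, 0, 0, 0, 1]
    - [-0.095, 0.9, 0, 0, 0, 0, 1]
    - [-0.095, 1, 0, 0, 0, 0, 1]
    - [-0.095, 1, 0, 0, 0, 0, 1]

```text
time: 21.75
tool_pos: [0.5349, 0.2924, 0.2106]
tcp_rot: [3.12, 0.366, -0.001]
wrist_force: [0.1, 0.3, -1.5]
width: 0.405
grip_force: 60.4
```

servo_tool:
  series:
    - [0, 0, -0.15, 0, 0, 0, 1]
    - [0, 0, -0.35, 0, 0, 0, 1]
    - [0, 0, -0.55, 0, 0, 0, 1]
    - [0, 0, -0.75, 0, 0, 0, 1]
    - [0, 0, -0.9, 0, 0, 0, 1]
    - [0, 0, -0.98, 0, 0, 0, 1]
    - [0, 0, -1, 0, 0, 0, 1]
    - [0, 0, -1, 0, 0, 0, 1]

```text
time: 22.55
tool_pos: [0.5358, 0.2904, 0.0613]
tcp_rot: [3.121, 0.361, 0.0]
wrist_force: [0.2, 0.2, -1.4]
width: 0.404
grip_force: 60.4
```

servo_tool:
  series:
    - [0, 0, -0.05, 0, 0, 0, 1]
    - [0, 0, -0.09, 0, 0, 0, 1]
    - [0, 0, -0.12, 0, 0, 0, 1]
    - [0, 0, -0.14, 0, 0, 0, 1]
    - [0, 0, -0.14, 0, 0, 0, 1]

```text
time: 23.05
tool_pos: [0.5349, 0.2908, 0.0394]
tcp_rot: [3.12, 0.362, -0.002]
wrist_force: [-0.7, 0.2, -1.9]
width: 0.408
grip_force: 60.4
```

servo_tool:
  series:
    - [0, 0, -0.008, 0, 0, 0, 1]
    - [0, 0, -0.015, 0, 0, 0, 1]
    - [0, 0, -0.02, 0, 0, 0, 1]
    - [0, 0, -0.02, 0, 0, 0, 1]

```text
time: 23.45
tool_pos: [0.5357, 0.2911, 0.0378]
tcp_rot: [-3.121, -0.362, -0.001]
wrist_force: [-1.0, -1.0, 4.4]
width: 0.406
grip_force: 60.9
```

servo_tool:
  newtons: 20
  series:
    - [0, 0, -0.005, 0, 0, 0, 1]
    - [0, 0, -0.005, 0, 0, 0, 1]
    - [0, 0, -0.005, 0, 0, 0, 0.58]
    - [0, 0, -0.005, 0, 0, 0, 0.55]
    - [0, 0, -0.005, 0, 0, 0, 0.5]
    - [0, 0, -0.005, 0, 0, 0, 0.4]
    - [0, 0, -0.005, 0, 0, 0, 0.25]
    - [0, 0, -0.005, 0, 0, 0, 0.25]
    - [0, 0, -0.005, 0, 0, 0, 0.25]
    - [0, 0, 0.1, 0, 0, 0, 0.25]
    - [0, 0, 0.3, 0, 0, 0, 0.25]
    - [0, 0, 0.5, 0, 0, 0, 0.25]
    - [0, 0, 0.8, 0, 0, 0, 0.25]
    - [0, 0, 1, 0, 0, 0, 0.25]
    - [0, 0, 1, 0, 0, 0, 0.25]
    - [0, 0, 1, 0, 0, 0, 0.25]

```text
time: 25.05
tool_pos: [0.5362, 0.2913, 0.1893]
tcp_rot: [-3.119, -0.362, -0.005]
wrist_force: [-0.9, -0.4, -0.5]
width: 0.75
grip_force: 0.0
```

```bash
python3 - <<'E'
from h import *
s=bot.read_state(); print(s["tool_pos"],s["time"]); a=save("scene","s10"); b=save("wrist","w10")
cv2.imwrite("pics/c10.png",np.hstack([cv2.resize(a[220:400,200:500],(500,300)),cv2.resize(b,(300,300))])[:,:,::-1])
E
```

```text
[0.53621151 0.29128776 0.18933809] 25.05
```

View pics/c10.png

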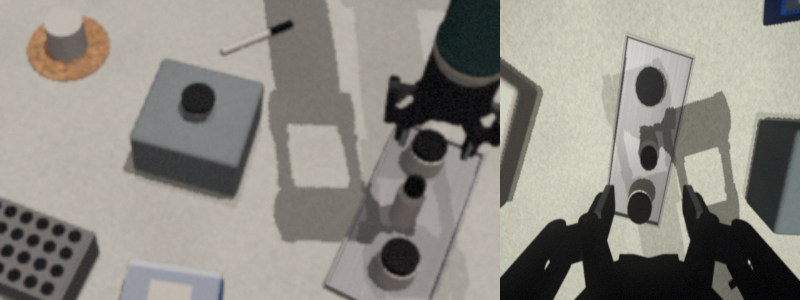

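The scene view shows the bottle standing in the tray between the jars, the pad up and the cover on the cork mat. The gripper is clear, so I'll hand in.

```bash
python3 -c "
from workcell import bot
print(bot.finish_job())"
```

```text
the job is handed in; nothing more can be done
None
```

I handed the job in at about 25 s: the cover is mouth down on the cork mat, the pad was pressed to its stop and held about 1.6 s at about 25 N, and the bottle is upright in the tray with the jars not visibly moved; I viewed 13 pictures, three over the limit of 10.

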